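Clamp a titration stand foot to the bench

ROBOT

A 6-joint arm with a two-finger parallel gripper is mounted at the origin on the work surface. World frame = base frame: x ahead of the robot, y to its left, z up, the work surface at z = 0. Lengths are in m, angles in rad, forces in N, time in s.
With the tool pointing down it reaches from about 0.35 to 0.975 m from the base axis. Payload 4.9 kg.
Tool frame: the origin (TCP) lies midway between the tips of the shut fingers; the grasp point (between the pads) lies 19 mm behind it (tcp_to_grasp is the distance from the TCP to the grasp point, in m); z points along the fingers, y is the line along which they close (so a half turn about z gives the same grasp; the last joint's range is limited). The gripper opens to 85 mm and grips with 20 to 120 N. Pads are 22 mm wide; open, the fingers measure 114 mm over their backs; the gripper's body (76 mm by 85 mm) begins 54 mm behind the grasp point. The pads swing forward as they close: fully open they stand 13 mm farther back than shut.
Start: joints at [1.095, 0.053, 1.613, -0, 1.476, -0.119], TCP at [0.218, 0.586, 0.231] pointing down, gripper open.
Joint ranges: [-3.01, 3.01], [-1.01, 2.22], [0.06, 2.58], [-1.02, 4.17], [0.09, 2.62], [-3.14, 3.14]. Speed limits (rad/s): [2.57, 2.57, 3.14, 3.14, 3.14, 3.14].

INTERFACE

Orientations are given as a unit quaternion [x, y, z, w].
In Python, from workcell import * gives the robot as it stands.
- The arm moves only by the shell command python3 -m creep 'ROWS' [FORCE]. ROWS is JSON, a list of rows, each an object with "angular": the turn, a rotation vector about the tool's x, y, z in rad, a list of three; "dp": the shift along the tool's x, y, z in mm, a list of three; "jaw": the closure, from 0 (fully open) to 1 (shut). A call has 1 to 10 rows; each row shifts and turns the commanded pose from where the row before left it, along the tool's axes as they then stand; what a row does not reach is not made up. A row lasts 1/10 s, in which the tool goes at most 50 mm and 8.59 degrees, less where a joint would pass 70% of its speed; a pose out of reach is approached as far as the arm can. A call is refused whole if a number of a shift passes 50 or a number of a turn 0.15, either way. A call with a gripper value outside its range is refused whole. The fingers move at their own pace and stop on an object; FORCE is the grip in N (left out, the last holds). Time passes only in rows, so rows that do not move let the fingers close. It gives the time, the measured TCP pose, the force, the opening and the grip force at its end, in the units of the state.
- get_obs(): the state, without advancing time (a new reading comes with each control period).
- grab_frame(name): name is "scene" or "top" or "wrist"; returns (picture, depth): 480x640x3 uint8, blue, green, red; 480x640 float32, m along the optical axis (not along the pixel's ray), 0 where there is no reading.
- camera_model(name): a dict with "camera_matrix" (3x3 intrinsics, pixels), "extrinsics" (4x4, takes a point from camera to world coordinates). Camera axes: x right, y up, looking along -z (the intrinsics and any distortion apply to the point x, -y, -z); pixel columns grow to the right and rows downward; lengths in m; the calibration is good to about 2 mm. A picture is of the moment at which its call begins: read the wrist's pose just before it. camera_model takes no time and is no camera call; for the wrist camera it gives the pose at the moment of the call.
- sign_off(): hands the job in; it is judged then, once.
The state is a dict: "time_s": time; "joints": joint angles; "qvel": joint speeds; "tau": joint torques, N m; "tcp_pos": TCP position; "tool_rot": TCP orientation; "ft_force": force on the tool from outside, world axes, zero at the start; "wrist_torque": the same for the moment, N m; "gripper_width": finger opening in m; "gripper_force": force on a finger pad.
Only numpy, scipy, OpenCV 4.12 (cv2) and the standard library are available. Lean on these libraries where they do the work, as an engineer would, in place of code of your own. Each camera call takes 0.05 s, during which the arm holds its last target. There are 200 camera calls.

TASK

Slide the loose stand foot, nose first, centred under the bench clamp's screw and gently home against the clamp's stop. Then turn the clamp's bar knob clockwise until you feel the screw pad meet the plate and the resistance rise sharply, and add an eighth of a turn (45 degrees) more, no further. Let go and leave the other things on the bench where they stand.

Things in the scene. Friction and masses are not known exactly. Their poses are not given: they have to be found in the camera images.
- foot: the loose stand foot, an aluminium plate 160 (its x) x 90 (its y) x 10 mm on four low rubber feet, its top 12 mm above the bench, about 0.6 kg, with an upright square rod socket 16 x 16 mm rising from the plate to 80 mm above the bench. Origin: on the bench under the centre of the plate. x points to the nose, the edge that goes to the stop; the socket stands 50 mm from the centre on the tail side (x = -50 mm); z up
- socket (a point): centre line of the foot's square socket, 58 mm above the bench (22 mm below its top); axes as the foot's. The place to grip: pinch across the foot's y to push along x
- nose (a point): middle of the foot's nose edge, half-way up the plate (6 mm above the bench), 80 mm from its centre and 130 mm from the socket; axes as the foot's
- clamp: the grey painted bench clamp, bolted down. Origin on the bench under the middle of its stop face; x points into the clamp (the foot slides in along +x), z up. Its upper arm, 44 mm wide, underside 34 mm and top 52 mm above the bench, reaches 54 mm out from the stop face (to x = -54 mm) over the throat, which is open on both sides; the column and flange lie at x = 0 to 81 mm, 90 mm wide at most
- stop_face (a point): middle of the clamp's flat upright stop face (64 mm wide, 30 mm high), 6 mm above the bench; axes as the clamp's. Home = nose touching this face
- clamp_stop: the flat steel stop plate at the back of the throat, rigid; origin and axes as the clamp's
- screw: the clamp screw, one piece with its knob on top and a small round swivel pad at its foot, on a vertical axis 30 mm out from the stop face (clamp x = -30 mm, y = 0). Right-hand: clockwise from above tightens and sinks it 8 mm a turn (1.27 mm per rad). The pad hangs about 1 to 3 mm clear of a plate slid under it; the exact gap is not known and must be felt. Origin and axes as knob_grip's
- knob_grip (a point): where to grip the knob: on the screw's axis, at the middle of the black bar, 50 mm long (this point's x), 14 mm wide (y), 30 mm tall (15 mm up and down from here); at the start about 78 mm above the bench; room for the fingers down to the arm's top. Pinch across y; it takes more than one grasp. It turns freely at first (0.8 to 2.7 rad); it stays where it is left
- knob_top (a point): middle of the top of the knob's bar, 15 mm above knob_grip. Feel of the knob: running free, it drags with about 0.06 N m; once the pad has met the plate, with 0.4 to 0.45 N m, reached within about 0.1 rad. This is sliding friction: read it while turning or just after a small slow step forward (0.03 rad); after a quick stop the hand springs back and reads less
- amber_bottle: closed amber reagent bottle, 72 mm across, 150 mm tall; bystander; origin at the centre of its underside
- beaker: open clear beaker, 68 mm across, 85 mm tall; bystander; origin at the centre of its underside
- flask_a: small glass flask with a thin neck, 60 mm across at the base, 90 mm tall; bystander; origin at the centre of its underside
- tape_roll: white paper roll lying flat, 64 mm across, 45 mm tall; bystander; origin at the centre of its underside
- jar: white closed jar, 52 mm across, 55 mm tall; bystander; origin at the centre of its underside
- stopper: black rubber stopper, 36 mm across, 30 mm tall; bystander; origin at the centre of its underside
- weight: plain steel cylinder weight, 32 mm across, 30 mm tall; bystander; origin at the centre of its underside
There are look-alikes about, which are no part of the job. What is shaped like the foot but purple or red is not meant.

How it is judged:
On the way, in this order (a step that is already met when the one before it is completed fails the run):
1. the foot is home against the stop, centred and flat, the screw not yet on it (x of nose in the frame of stop_face between -0.003 and 0.003 m and y of nose in the frame of stop_face between -0.012 and 0.012 m and angle between the x axis of foot and the x axis of clamp, either way round below 0.1 rad and angle between foot's own z axis and vertical below 0.05 rad and contact force between screw and foot below 1 N), for 0.2 s.
2. the screw pad has met the plate, the foot still home (x of nose in the frame of stop_face between -0.003 and 0.003 m and y of nose in the frame of stop_face between -0.012 and 0.012 m and angle between the x axis of foot and the x axis of clamp, either way round below 0.1 rad and angle between foot's own z axis and vertical below 0.05 rad and contact force between screw and foot above 3 N), for 0.1 s.
At the end, for the whole second after the job is handed in: The foot lies flat with its nose within 3 mm of the stop face, within 12 mm of centred and within 0.1 rad of straight, at rest, and the screw is at rest pressing on it with 10 to 30 N, as an eighth of a turn past first contact gives (roughly 22 to 68 degrees are accepted) (x of nose in the frame of stop_face between -0.003 and 0.003 m and y of nose in the frame of stop_face between -0.012 and 0.012 m and angle between the x axis of foot and the x axis of clamp, either way round below 0.1 rad and angle between foot's own z axis and vertical below 0.05 rad and contact force between screw and foot between 10 and 30 N and linear speed of foot below 0.01 m/s and angular speed of screw below 0.05 rad/s); the robot touches nothing.
It fails at once if the screw is overtightened (more than 40 N on the plate) (contact force between screw and foot above 40 N).
It fails at once if the foot is rammed into the stop (more than 40 N) (contact force between foot and clamp_stop above 40 N).
It fails at once if a bystander is pushed more than 30 mm (distance of any of amber_bottle, beaker, flask_a, tape_roll, jar, stopper, weight from where it was at the start of the episode above 0.03 m).
It also fails if it takes over 72 s, if anything falls off the work surface, if the arm or the gripper's body presses on something with over 40 N, if the wrist force passes 120 N, or if a joint passes its speed limit or range.

## Working session

There is one attempt and no reset: what is moved stays moved. The work goes in short steps, Python scripts to look and compute and a shell command to move; the robot and the scene stay as the last step left them, time stands still between calls to the robot, and variables do not carry over. Pictures are saved under pics/ and viewed, at most 10 in all, crops included, and the job is handed in when it is done.

```bash
mkdir -p pics
python3 - <<'E'
from workcell import *
import cv2,numpy as np
for n in("scene","top"):
    p,d=grab_frame(n); cv2.imwrite(f"pics/{n}0.png",p); np.save(f"pics/{n}0.npy",d)
    m=camera_model(n); print(n,np.round(m["camera_matrix"],1).tolist(),np.round(m["extrinsics"],3).tolist())
print(get_obs())
E
```

```text
scene [[591.1, 0.0, 331.7], [0.0, 591.1, 238.2], [0.0, 0.0, 1.0]] [[0.695, -0.43, 0.577, 1.225], [0.719, 0.409, -0.562, -0.725], [0.006, 0.805, 0.593, 0.818], [0.0, 0.0, 0.0, 1.0]]
top [[613.9, 0.0, 321.2], [0.0, 613.9, 235.2], [0.0, 0.0, 1.0]] [[0.007, 0.996, -0.083, 0.411], [-1.0, 0.007, 0.0, -0.04], [0.001, 0.083, 0.997, 1.455], [0.0, 0.0, 0.0, 1.0]]
{'time_s': 0.1, 'joints': array([ 1.09501957e+00,  5.33059574e-02,  1.61412534e+00,  1.24762900e-05,
        1.47601681e+00, -1.18980742e-01]), 'qvel': array([-0.00096799, -0.00120146, -0.00219768,  0.00086096,  0.00071941,
        0.00067657]), 'tau': array([ 4.98746540e-04, -3.94898951e+01, -3.71365285e+01, -1.28143993e-04,
        3.86243555e-03,  7.04469443e-06]), 'tcp_pos': array([0.21802552, 0.58514728, 0.23019532]), 'tool_rot': array([ 1.77453746e-01,  9.84128705e-01, -8.85187788e-04, -2.77775062e-04]), 'ft_force': array([ 0.32446591,  0.29358839, -0.12279221]), 'wrist_torque': array([-0.03360676,  0.00081946,  0.01871291]), 'gripper_force': 0.0, 'gripper_width': 0.08537026989744502}
```

View pics/top0.png

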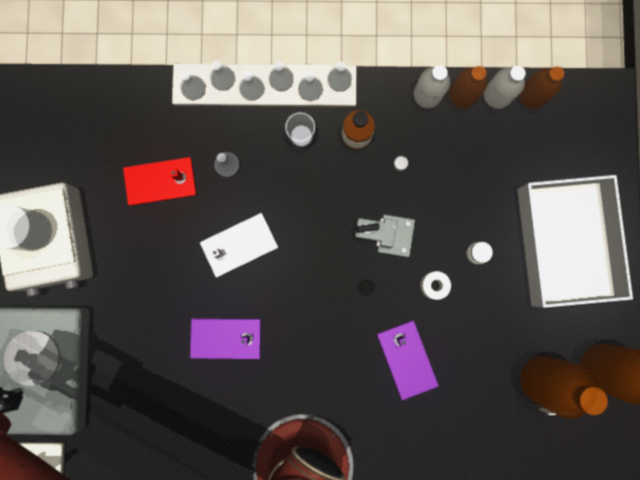

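View pics/scene0.png

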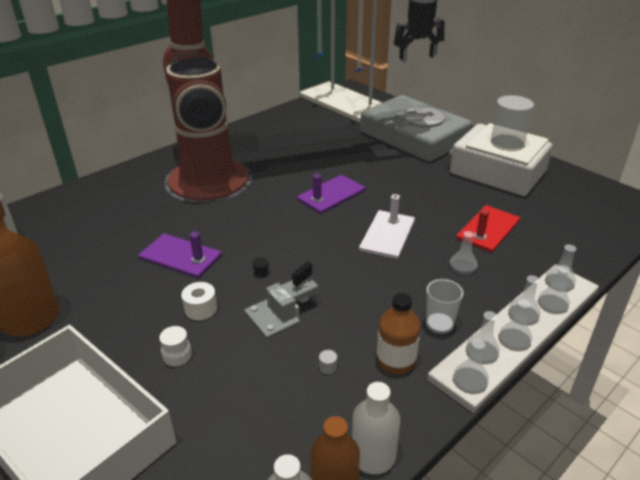

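The top view shows the white foot (centre about 239,245, socket about 218,257, nose to the upper right). The clamp is at about 386,235 with its throat opening to the left, which is world +y. Next I'll enlarge that area.

```bash
python3 - <<'E'
import cv2,numpy as np
p=cv2.imread("pics/top0.png")
c=cv2.resize(p[195:295,185:425],None,fx=3.3,fy=3.3,interpolation=cv2.INTER_CUBIC)
cv2.imwrite("pics/crop0.png",cv2.convertScaleAbs(c,alpha=1.0,beta=20)); print(c.shape)
E
cat > h.py <<'E'
from workcell import *
import cv2,numpy as np
from scipy.spatial.transform import Rotation as R
def w(n,u,v,z,m=None):
    "pixel to world on plane z"
    m=m or camera_model(n);K=m["camera_matrix"];E=np.array(m["extrinsics"])
    r=np.linalg.inv(K)@[u,v,1];r=E[:3,:3]@(r*[1,-1,-1]);o=E[:3,3]
    return o+r*(z-o[2])/r[2]
E
```

```text
(330, 792, 3)
```

View pics/crop0.png

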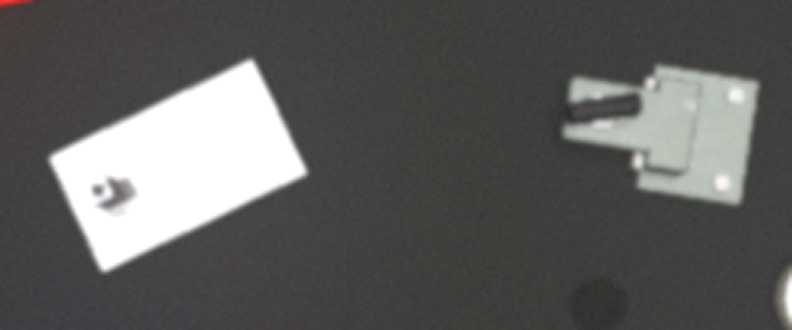

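The crop shows:
- Plate corners at (50,157), (252,58), (307,174) and (103,272).
- Clamp arm tip corners at (575,78) and (563,137).
- Flange corners at (655,66), (758,80), (742,204) and (638,187).
- Knob bar ends at about (568,112) and (640,101).

```bash
cat >> h.py <<'E'
C=lambda u,v,z:w("top",185+(u+.5)/3.3-.5,195+(v+.5)/3.3-.5,z)[:2]
E
python3 - <<'E'
from h import *
P=[C(*q,.012) for q in((50,157),(252,58),(307,174),(103,272))]
c=np.mean(P,0);x=(P[1]+P[2]-P[0]-P[3])/2;print("foot",c,"len",np.linalg.norm(x),np.linalg.norm(P[0]-P[3]),"yaw",np.arctan2(x[1],x[0]))
x/=np.linalg.norm(x);print("socket",c-.05*x,"nose",c+.08*x)
F=[C(*q,.01) for q in((655,66),(758,80),(742,204),(638,187))]
fx=(F[1]+F[2]-F[0]-F[3])/2;fy=(F[0]+F[1]-F[2]-F[3])/2
print("flange",np.mean(F,0),np.linalg.norm(fx),np.linalg.norm(fy),"yaws",np.arctan2(fx[1],fx[0]),np.arctan2(fy[1],fy[0])-np.pi/2)
A=[C(575,78,.052),C(563,137,.052)];print("tip",np.mean(A,0),np.linalg.norm(A[0]-A[1]),np.arctan2(*(A[0]-A[1])[::-1])-np.pi/2)
fx/=np.linalg.norm(fx);y=np.array([-fx[1],fx[0]])
for n,q in(("tip",np.mean(A,0)+.054*fx),("fl",np.mean(F,0)+0*fx)):print(n,q)
K=[C(568,112,.093),C(640,101,.093)];print("knob",np.mean(K,0),np.linalg.norm(K[0]-K[1]),np.arctan2(*(K[1]-K[0])[::-1]), "screw from tip",np.mean(A,0)+.024*fx)
for n,q,z in(("bottle",(360,118),.15),("weight",(401,163),.03),("stopper",(366,287),.03),("tape",(436,285),.045),("flaskA",(227,163),0.03)):print(n,w("top",*q,z)[:2])
E
```

```text
foot [0.50807353 0.15423612] len 0.1603786836850562 0.090728789556806 yaw -1.1093024294787235
socket [0.48580922 0.19900554] nose [0.54369643 0.08260506]
flange [ 0.53286634 -0.21730754] 0.0748006481174677 0.08889408452979392 yaws -1.7134250446950063 -1.707645587543613
tip [ 0.54730976 -0.12230151] 0.04210923266143782 -1.76861684339634
tip [ 0.5396339  -0.17575318]
fl [ 0.53286634 -0.21730754]
knob [ 0.54413603 -0.14353191] 0.049244366942841906 -1.411964345714208 screw from tip [ 0.54389827 -0.14605781]
bottle [ 0.77565177 -0.12246623]
weight [ 0.70189769 -0.22665156]
stopper [ 0.41068418 -0.14447091]
tape [ 0.41630991 -0.30361861]
flaskA [0.69912983 0.18261121]
```

```bash
cat >> h.py <<'E'
def togo(x,y,z,yaw):
    "shift (tool axes, mm) and turn about tool z to bring TCP to x,y,z with tool-x yaw"
    s=get_obs();r=R.from_quat(s["tool_rot"]);d=np.array([x,y,z])-s["tcp_pos"]
    X=r.as_matrix()[:,0];a=-(yaw-np.arctan2(X[1],X[0]));a=(a+np.pi)%(2*np.pi)-np.pi
    T=R.from_rotvec([0,0,a]);
    print("t",round(s["time_s"],2),"tcp",np.round(s["tcp_pos"],4),"shift before turn",np.round(r.inv().apply(d)*1e3,1),"after turn",np.round((r*T).inv().apply(d)*1e3,1),"turn",round(a,3),"tilt",np.round(r.as_matrix()[:2,2],4),"j6",s["joints"][5].round(3),"F",np.round(s["ft_force"],1),"M",np.round(s["wrist_torque"],2),"w",s["gripper_width"].round(4))
E
python3 -m creep '[{"dp":[-38.6,-26.8,0]},{"dp":[-38.6,-26.8,0]},{"dp":[-38.6,-26.8,0]},{"dp":[-38.6,-26.8,0]},{"dp":[-38.6,-26.8,0]},{"dp":[-38.6,-26.8,0]},{"dp":[-38.6,-26.8,0]},{"dp":[-38.6,-26.8,0]},{"dp":[-38.6,-26.8,0]},{"dp":[-38.6,-26.8,0]}]' && python3 -c "
from h import *
togo(.486,.199,.16,2.032)"
```

```text
$[0]: bad value
```

```bash
python3 -m creep '[{"dp":[-38.6,-26.8,0],"angular":[0,0,0],"jaw":0},{"dp":[-38.6,-26.8,0],"angular":[0,0,0],"jaw":0},{"dp":[-38.6,-26.8,0],"angular":[0,0,0],"jaw":0},{"dp":[-38.6,-26.8,0],"angular":[0,0,0],"jaw":0},{"dp":[-38.6,-26.8,0],"angular":[0,0,0],"jaw":0},{"dp":[-38.6,-26.8,0],"angular":[0,0,0],"jaw":0},{"dp":[-38.6,-26.8,0],"angular":[0,0,0],"jaw":0},{"dp":[-38.6,-26.8,0],"angular":[0,0,0],"jaw":0},{"dp":[-38.6,-26.8,0],"angular":[0,0,0],"jaw":0},{"dp":[-38.6,-26.8,0],"angular":[0,0,0],"jaw":0}]' && python3 -c "
from h import *
togo(.486,.199,.16,2.032)"
```

```text
time_s: 1.1
tcp_pos: [0.4869, 0.1979, 0.2309]
tool_rot: [0.177, 0.984, -0.0, -0.0]
ft_force: [0.9, 1.0, 0.3]
gripper_width: 0.0854
gripper_force: 0.0Traceback (most recent call last):
  File "<string>", line 3, in <module>
    togo(.486,.199,.16,2.032)
    ~~~~^^^^^^^^^^^^^^^^^^^^^
  File "h.py", line 15, in togo
    print("t",round(s["time_s"],2),"tcp",np.round(s["tcp_pos"],4),"shift before turn",np.round(r.inv().apply(d)*1e3,1),"after turn",np.round((r*T).inv().apply(d)*1e3,1),"turn",round(a,3),"tilt",np.round(r.as_matrix()[:2,2],4),"j6",s["joints"][5].round(3),"F",np.round(s["ft_force"],1),"M",np.round(s["wrist_torque"],2),"w",s["gripper_width"].round(4))
                                                                                                                                                                                                                                                                                                                                   ^^^^^^^^^^^^^^^^^^^^^^^^
AttributeError: 'float' object has no attribute 'round'
```

Turn +0.753 and descend by 60 mm to tip height 0.17, then look with the wrist camera.

```bash
sed -i 's/s\["gripper_width"\].round(4)/round(s["gripper_width"],4)/' h.py; python3 -m creep '[{"dp":[0,0,10],"angular":[0,0,0.125],"jaw":0},{"dp":[0,0,10],"angular":[0,0,0.125],"jaw":0},{"dp":[0,0,10],"angular":[0,0,0.125],"jaw":0},{"dp":[0,0,10],"angular":[0,0,0.125],"jaw":0},{"dp":[0,0,10],"angular":[0,0,0.125],"jaw":0},{"dp":[0,0,10],"angular":[0,0,0.125],"jaw":0},{"dp":[0,0,0],"angular":[0,0,0],"jaw":0}]' >/dev/null&& python3 -c "
from h import *
p,d=grab_frame('wrist');m=camera_model('wrist');cv2.imwrite('pics/w1.png',p);np.savez('pics/w1',d=d,K=m['camera_matrix'],E=m['extrinsics'])
togo(.486,.199,.16,2.032)"
```

```text
t 1.85 tcp [0.4855 0.1995 0.1701] shift before turn [-0.6  0.2 10.1] after turn [-0.6  0.2 10.1] turn 0.005 tilt [-0.0024 -0.0006] j6 -0.219 F [0.1 0.4 0.2] M [0.04 0.03 0.04] w 0.0852
```

View pics/w1.png

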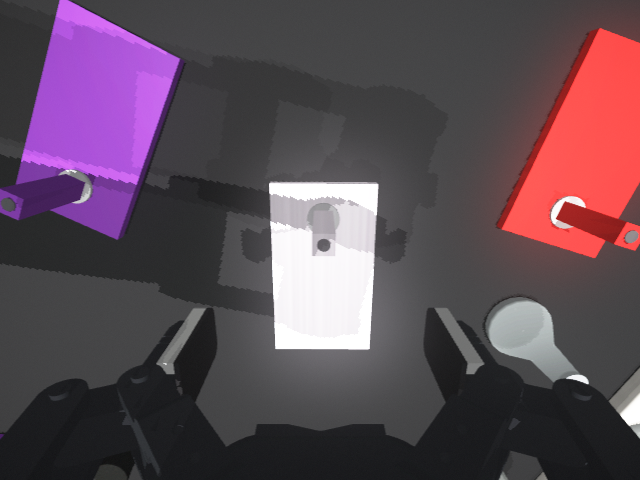

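The wrist view shows the foot's socket top at (323,245) and plate corners at about (270,183), (378,183), (369,349) and (276,349). The socket sits between the fingers laterally.

Run:
```python
from h import *
f=np.load('pics/w1.npz');m=dict(camera_matrix=f['K'],extrinsics=f['E'])
P=[w('wrist',*q,.012,m)[:2] for q in((270,183),(378,183),(369,349),(276,349))]
print(np.round(P,4));c=np.mean(P,0);x=(P[2]+P[3]-P[0]-P[1])/2;a=np.arctan2(x[1],x[0]);print(c,np.linalg.norm(x),np.linalg.norm(P[0]-P[1]),a,"sock",c-.05*x/np.linalg.norm(x))
print("socktop",w('wrist',323,245,.08,m),"depth pt",w('wrist',323,216,.012,m))
togo(*w('wrist',323,245,.08,m)[:2],.039,a+np.pi)
```

```text
[[0.4344 0.207 ]
 [0.5142 0.2472]
 [0.5859 0.1033]
 [0.5057 0.0627]]
[0.51004499 0.15505183] 0.16087114887530024 0.08936566340146766 -1.110325820265588 sock [0.48782651 0.19984401]
socktop [0.48705118 0.19936438 0.08      ] depth pt [0.48630958 0.20160069 0.012     ]
t 1.85 tcp [0.4855 0.1995 0.1701] shift before turn [ -0.9   1.6 131.1] after turn [ -0.8   1.6 131.1] turn 0.006 tilt [-0.0024 -0.0006] j6 -0.219 F [0.1 0.4 0.2] M [0.04 0.03 0.04] w 0.0852
```

```bash
python3 -m creep '[{"dp":[-1,1.6,27],"angular":[0,0,0.005],"jaw":0},{"dp":[0,0,26],"angular":[0,0,0],"jaw":0},{"dp":[0,0,26],"angular":[0,0,0],"jaw":0},{"dp":[0,0,26],"angular":[0,0,0],"jaw":0},{"dp":[0,0,26],"angular":[0,0,0],"jaw":0},{"dp":[0,0,0],"angular":[0,0,0],"jaw":0.5},{"dp":[0,0,0],"angular":[0,0,0],"jaw":1},{"dp":[0,0,0],"angular":[0,0,0],"jaw":1},{"dp":[0,0,0],"angular":[0,0,0],"jaw":1},{"dp":[0,0,0],"angular":[0,0,0],"jaw":1}]' 50 && python3 -c "
from h import *
togo(.564,-.005,.039,1.43)"
```

```text
time_s: 2.85
tcp_pos: [0.4889, 0.1998, 0.042]
tool_rot: [0.528, 0.849, 0.001, 0.0]
ft_force: [-1.2, 0.1, 4.5]
gripper_width: 0.015
gripper_force: 48.9
t 2.85 tcp [0.4889 0.1998 0.042 ] shift before turn [-216.8  -23.4    3. ] after turn [-192.2  103.1    3. ] turn 0.6 tilt [0.0013 0.0005] j6 -0.212 F [-1.2  0.1  4.5] M [ 0.03  0.2  -0.28] w 0.015
```

```bash
python3 -m creep '[{"dp":[0,0,0],"angular":[0,0,0.1],"jaw":1},{"dp":[0,0,0],"angular":[0,0,0.1],"jaw":1},{"dp":[0,0,0],"angular":[0,0,0.1],"jaw":1},{"dp":[0,0,0],"angular":[0,0,0.1],"jaw":1},{"dp":[0,0,0],"angular":[0,0,0.1],"jaw":1},{"dp":[0,0,0],"angular":[0,0,0.1],"jaw":1},{"dp":[0,0,0],"angular":[0,0,0],"jaw":1}]' && python3 -m creep '[{"dp":[-19,10.3,0],"angular":[0,0,0],"jaw":1},{"dp":[-19,10.3,0],"angular":[0,0,0],"jaw":1},{"dp":[-19,10.3,0],"angular":[0,0,0],"jaw":1},{"dp":[-19,10.3,0],"angular":[0,0,0],"jaw":1},{"dp":[-19,10.3,0],"angular":[0,0,0],"jaw":1},{"dp":[-19,10.3,0],"angular":[0,0,0],"jaw":1},{"dp":[-19,10.3,0],"angular":[0,0,0],"jaw":1},{"dp":[-19,10.3,0],"angular":[0,0,0],"jaw":1},{"dp":[-19,10.3,0],"angular":[0,0,0],"jaw":1},{"dp":[0,0,0],"angular":[0,0,0],"jaw":1}]' && python3 -c "
from h import *
p,d=grab_frame('top');c=cv2.resize(p[195:295,185:425],None,fx=3.3,fy=3.3,interpolation=cv2.INTER_CUBIC)
p2,d=grab_frame('wrist');m=camera_model('wrist');np.savez('pics/w2',d=d,K=m['camera_matrix'],E=m['extrinsics'])
cv2.imwrite('pics/w2.png',np.vstack([c[:240],cv2.resize(p2,(792,594))[:360]]));cv2.imwrite('pics/w2full.png',p2)
togo(.5637,-.0054,.042,1.43)"
```

```text
time_s: 3.55
tcp_pos: [0.4897, 0.1997, 0.042]
tool_rot: [0.755, 0.655, 0.001, 0.001]
ft_force: [0.6, -1.5, 4.9]
gripper_width: 0.0156
gripper_force: 49.5
time_s: 4.55
tcp_pos: [0.5576, 0.0165, 0.042]
tool_rot: [0.755, 0.656, 0.001, 0.001]
ft_force: [1.3, -0.4, 4.2]
gripper_width: 0.0154
gripper_force: 50.0
t 4.65 tcp [0.5576 0.0165 0.042 ] shift before turn [-20.8   9.1   0. ] after turn [-20.8   9.1   0. ] turn 0.002 tilt [ 0.0034 -0.0012] j6 0.035 F [ 0.2 -1.4  5.9] M [-0.34 -0.01  0.23] w 0.0154
```

View pics/w2full.png

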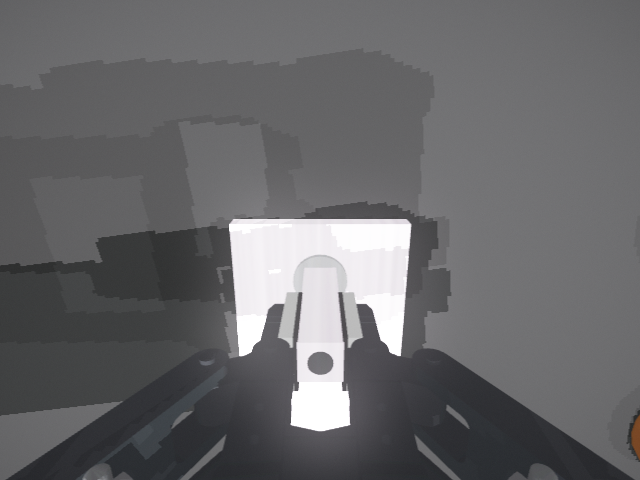

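The wrist view shows the foot held square in the fingers, with its tail edge at row 220. I'll move to the pre-position and check clamp against foot from the top and scene views.

```bash
python3 -m creep '[{"dp":[-10.4,4.5,0],"angular":[0,0,0],"jaw":1},{"dp":[-10.4,4.5,0],"angular":[0,0,0],"jaw":1},{"dp":[0,0,0],"angular":[0,0,0],"jaw":1}]' && python3 -c "
from h import *
p,d=grab_frame('top');c=cv2.resize(p[195:295,255:425],None,fx=4,fy=4,interpolation=cv2.INTER_CUBIC)[:300]
p,d=grab_frame('scene');c2=cv2.resize(p[210:350,200:427],None,fx=3,fy=2,interpolation=cv2.INTER_CUBIC)[:,:680]
cv2.imwrite('pics/c3.png',np.vstack([c,c2]))
togo(.5637,-.0054,.042,1.43)"
```

```text
time_s: 4.95
tcp_pos: [0.5632, -0.0044, 0.042]
tool_rot: [0.755, 0.656, 0.001, 0.0]
ft_force: [0.0, -0.1, 6.3]
gripper_width: 0.0154
gripper_force: 50.3
t 5.05 tcp [ 0.5632 -0.0045  0.042 ] shift before turn [-0.8  0.6 -0. ] after turn [-0.8  0.6 -0. ] turn 0.002 tilt [0.0026 0.0001] j6 -0.002 F [0.4 1.6 5.7] M [0.   0.22 0.02] w 0.0154
```

View pics/c3.png

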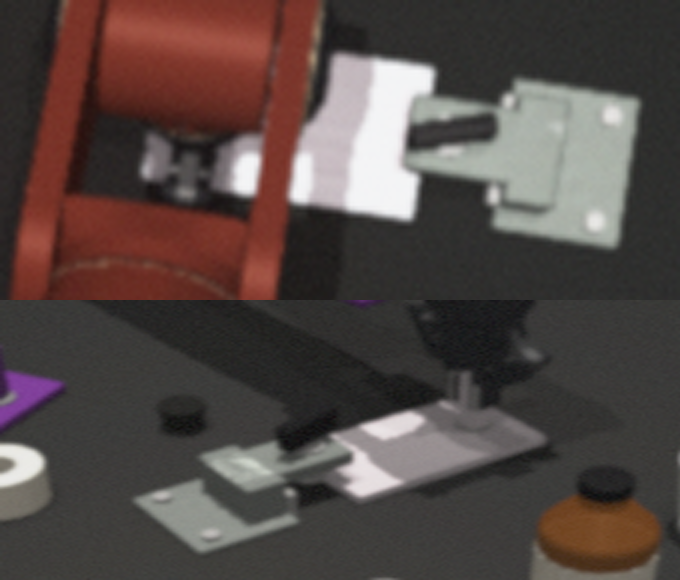

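The top crop shows nose corners at (437,66) and (413,219), stop plate ends at (509,101) and (493,194), and arm tip corners at (414,95) and (403,165). The foot looks aligned.

Run:
```python
from h import *
D=lambda u,v,z:w("top",255+(u+.5)/4-.5,195+(v+.5)/4-.5,z)[:2]
N=[D(437,66,.012),D(413,219,.012)];S=[D(509,101,.03),D(493,194,.03)];A=[D(414,95,.052),D(403,165,.052)]
F=[D(*q,.01) for q in((515,79),(639,98),(619,248),(494,228))]
fx=(F[1]+F[2]-F[0]-F[3])/2;a=np.arctan2(fx[1],fx[0]);fx/=np.linalg.norm(fx);y=np.array([-fx[1],fx[0]])
print("clamp yaw",a)
for n,Q in(("nose",N),("stopplate",S),("tip",A),("flange",F)):
    c=np.mean(Q,0);e=Q[0]-Q[1] if n!="flange" else (F[0]+F[1]-F[2]-F[3])/2
    print(n,np.round(c,4),"width",np.linalg.norm(e),"yaw",np.arctan2(e[1],e[0])-np.pi/2,"clamp coords rel .5395,-.1757:",np.round([(c-[.5395,-.1757])@fx,(c-[.5395,-.1757])@y],4))
```

```text
clamp yaw -1.7202288060698958
nose [ 0.5442 -0.1336] width 0.09182970491417188 yaw -1.7243951146697851 clamp coords rel .5395,-.1757: [-0.0423 -0.0016]
stopplate [ 0.5398 -0.1767] width 0.055265997364355605 yaw -1.7416280254700565 clamp coords rel .5395,-.1757: [0.001  0.0005]
tip [ 0.5475 -0.1216] width 0.04088108193662139 yaw -1.7240544365557207 clamp coords rel .5395,-.1757: [-0.0547 -0.0001]
flange [ 0.5326 -0.2175] width 0.08953061476782806 yaw -1.7100085582716071 clamp coords rel .5395,-.1757: [ 0.0423 -0.0006]
```

```bash
python3 -m creep '[{"dp":[-6,0.7,0],"angular":[0,0,0],"jaw":1},{"dp":[-6,0.7,0],"angular":[0,0,0],"jaw":1},{"dp":[-6,0,0],"angular":[0,0,0],"jaw":1},{"dp":[-6,0,0],"angular":[0,0,0],"jaw":1},{"dp":[-6,0,0],"angular":[0,0,0],"jaw":1},{"dp":[-4,0,0],"angular":[0,0,0],"jaw":1},{"dp":[-2,0,0],"angular":[0,0,0],"jaw":1},{"dp":[0,0,0],"angular":[0,0,0],"jaw":1}]' && python3 -m creep '[{"dp":[-1,0,0],"angular":[0,0,0],"jaw":1},{"dp":[-1,0,0],"angular":[0,0,0],"jaw":1},{"dp":[0,0,0],"angular":[0,0,0],"jaw":1}]' | sed -n '2p;4p' &&python3 -m creep '[{"dp":[-0.7,0,0],"angular":[0,0,0],"jaw":1},{"dp":[-0.7,0,0],"angular":[0,0,0],"jaw":1},{"dp":[0,0,0],"angular":[0,0,0],"jaw":1}]' | sed -n '2p;4p'
```

```text
time_s: 5.85
tcp_pos: [0.5597, -0.0394, 0.042]
tool_rot: [0.755, 0.656, 0.002, 0.0]
ft_force: [0.7, 4.4, 5.4]
gripper_width: 0.0154
gripper_force: 50.2
tcp_pos: [0.5595, -0.041, 0.042]
ft_force: [1.0, 6.4, 6.6]
tcp_pos: [0.5594, -0.0422, 0.042]
ft_force: [0.6, 6.0, 6.6]
```

```bash
python3 -m creep '[{"dp":[-0.7,0,0],"angular":[0,0,0],"jaw":1},{"dp":[-0.7,0,0],"angular":[0,0,0],"jaw":1},{"dp":[0,0,0],"angular":[0,0,0],"jaw":1}]' | sed -n '2p;4p' &&python3 -m creep '[{"dp":[-0.7,0,0],"angular":[0,0,0],"jaw":1},{"dp":[-0.7,0,0],"angular":[0,0,0],"jaw":1},{"dp":[0,0,0],"angular":[0,0,0],"jaw":1}]' | sed -n '2p;4p'
```

```text
tcp_pos: [0.5591, -0.0436, 0.042]
ft_force: [0.9, 6.8, 6.4]
tcp_pos: [0.559, -0.045, 0.042]
ft_force: [1.3, 7.0, 7.0]
```

```bash
python3 -m creep '[{"dp":[-0.6,0,0],"angular":[0,0,0],"jaw":1},{"dp":[-0.6,0,0],"angular":[0,0,0],"jaw":1},{"dp":[0,0,0],"angular":[0,0,0],"jaw":1}]' | sed -n '2p;4p'
```

```text
tcp_pos: [0.5589, -0.046, 0.0421]
ft_force: [1.0, 7.0, 6.3]
```

```bash
python3 -m creep '[{"dp":[-0.6,0,0],"angular":[0,0,0],"jaw":1},{"dp":[-0.6,0,0],"angular":[0,0,0],"jaw":1},{"dp":[0,0,0],"angular":[0,0,0],"jaw":1}]' | sed -n '2p;4p'
```

```text
tcp_pos: [0.5589, -0.0461, 0.0421]
ft_force: [2.8, 10.9, 6.6]
```

```bash
python3 -m creep '[{"dp":[-0.5,0,0],"angular":[0,0,0],"jaw":1},{"dp":[-0.5,0,0],"angular":[0,0,0],"jaw":1},{"dp":[0,0,0],"angular":[0,0,0],"jaw":1}]' | sed -n '2p;4p'
```

```text
tcp_pos: [0.5591, -0.0462, 0.0422]
ft_force: [3.0, 14.9, 6.7]
```

```bash
python3 -m creep '[{"dp":[1,0,0],"angular":[0,0,0],"jaw":1},{"dp":[0,0,0],"angular":[0,0,0],"jaw":0.3},{"dp":[0,0,0],"angular":[0,0,0],"jaw":0},{"dp":[0,0,0],"angular":[0,0,0],"jaw":0},{"dp":[0,0,-15],"angular":[0,0,0],"jaw":0},{"dp":[0,0,-30],"angular":[0,0,0],"jaw":0},{"dp":[0,0,-30],"angular":[0,0,0],"jaw":0},{"dp":[0,0,-30],"angular":[0,0,0],"jaw":0},{"dp":[0,0,-30],"angular":[0,0,0],"jaw":0},{"dp":[0,0,0],"angular":[0,0,0],"jaw":0}]' && python3 -c "
from h import *
p,d=grab_frame('wrist');m=camera_model('wrist');np.savez('pics/w4',d=d,K=m['camera_matrix'],E=m['extrinsics']);cv2.imwrite('pics/w4.png',p)
togo(.544,-.146,.16,1.73)"
```

```text
time_s: 8.95
tcp_pos: [0.5603, -0.05, 0.1823]
tool_rot: [0.755, 0.655, 0.003, 0.004]
ft_force: [0.6, -0.3, 1.1]
gripper_width: 0.0856
gripper_force: 0.0
t 9.0 tcp [ 0.5589 -0.0497  0.1793] shift before turn [-97.4  -1.4  19.4] after turn [-92.7 -30.1  19.4] turn -0.3 tilt [ 0.0065 -0.0016] j6 -0.08 F [-0.2  0.2 -0.5] M [ 0.03 -0.04 -0.03] w 0.0856
```

```bash
python3 -m creep '[{"dp":[-32,-0.5,0],"angular":[0,0,0],"jaw":0},{"dp":[-32,-0.5,0],"angular":[0,0,0],"jaw":0},{"dp":[-33,0,5],"angular":[0,0,0],"jaw":0},{"dp":[0,0,5],"angular":[0,0,-0.15],"jaw":0},{"dp":[0,0,0],"angular":[0,0,-0.15],"jaw":0},{"dp":[0,0,0],"angular":[0,0,0],"jaw":0}]' && python3 -c "
from h import *
p,d=grab_frame('wrist');m=camera_model('wrist');np.savez('pics/w5',d=d,K=m['camera_matrix'],E=m['extrinsics']);cv2.imwrite('pics/w5.png',p)
togo(.544,-.146,.16,1.73)"
```

```text
time_s: 9.6
tcp_pos: [0.5414, -0.145, 0.1636]
tool_rot: [0.649, 0.761, -0.0, -0.001]
ft_force: [1.3, -0.0, -0.7]
gripper_width: 0.085
gripper_force: 0.0
t 9.65 tcp [ 0.5417 -0.1449  0.164 ] shift before turn [-1.5  2.1  4. ] after turn [-1.5  2.1  4. ] turn -0.004 tilt [-0.0021  0.0009] j6 -0.55 F [-0.2  0.3 -0.2] M [0.02 0.03 0.02] w 0.0856
```

View pics/w5.png

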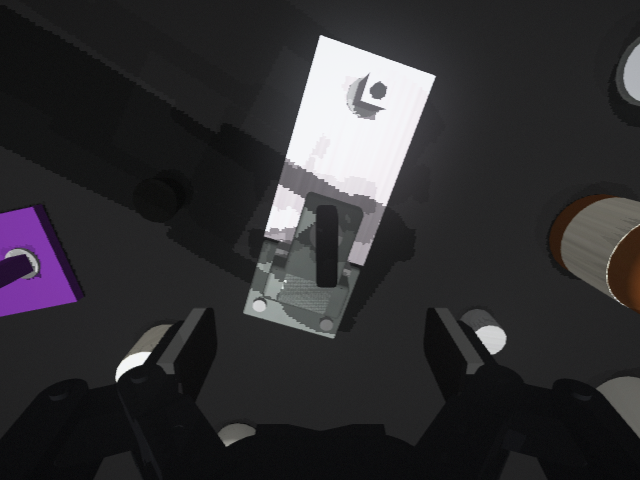

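The wrist view shows the foot's nose tight at the clamp's stop (edge from 264,238 to 363,265). The knob bar is upright in the image, spanning (316–338, 206–287), so it is aligned with the fingers.

Run:
```python
from h import *
f=np.load('pics/w5.npz');m=dict(camera_matrix=f['K'],extrinsics=f['E'])
W=lambda u,v,z:w('wrist',u,v,z,m)
c=W(327,247,.093);a,b=W(327,207,.093),W(327,287,.093);print("knob",c,np.linalg.norm(a-b),W(327,206,.063),f['d'][245,327],f['d'][215,327],f['d'][280,327])
P=[W(*q,.012)[:2] for q in((264,238),(363,265),(435,75),(320,36))];n=(P[0]+P[1])/2;t=(P[2]+P[3])/2;x=n-t;print("foot len",np.linalg.norm(x),"yaw",np.arctan2(x[1],x[0]),"nose",n,"tail",t,"nose from tail",t+.16*x/np.linalg.norm(x))
togo(c[0],c[1],.064,1.73)
```

```text
knob [ 0.54475307 -0.13985044  0.093     ] 0.05285851719130482 [ 0.54217047 -0.12096111  0.063     ] 0.22649084 0.22283742 0.23444629
foot len 0.15977184609134532 yaw -1.718733995987984 nose [ 0.54037577 -0.17407243] tail [ 0.56392593 -0.01604574] nose from tail [ 0.54034214 -0.17429809]
t 9.65 tcp [ 0.5417 -0.1449  0.164 ] shift before turn [  4.4   4.  100. ] after turn [  4.3   4.  100. ] turn -0.004 tilt [-0.0021  0.0009] j6 -0.55 F [-0.2  0.3 -0.2] M [0.02 0.03 0.02] w 0.0856
```

```bash
python3 -m creep '[{"dp":[0.5,2.7,25],"angular":[0,0,0],"jaw":0},{"dp":[0,0,25],"angular":[0,0,0],"jaw":0},{"dp":[0,0,25],"angular":[0,0,0],"jaw":0},{"dp":[0,0,25],"angular":[0,0,0],"jaw":0},{"dp":[0,0,0],"angular":[0,0,0],"jaw":0.5},{"dp":[0,0,0],"angular":[0,0,0],"jaw":0.7},{"dp":[0,0,0],"angular":[0,0,0],"jaw":1},{"dp":[0,0,0],"angular":[0,0,0],"jaw":1},{"dp":[0,0,0],"angular":[0,0,0],"jaw":1}]' 60 && python3 -c "
from h import *
togo(.5443,-.144,.064,1.73)"
```

```text
time_s: 10.55
tcp_pos: [0.5457, -0.1444, 0.0668]
tool_rot: [0.649, 0.761, 0.0, 0.001]
ft_force: [-8.1, -1.2, 10.0]
gripper_width: 0.0127
gripper_force: 61.2
t 10.55 tcp [ 0.5457 -0.1444  0.0668] shift before turn [ 0.6 -1.3  2.8] after turn [ 0.6 -1.3  2.8] turn -0.0 tilt [ 0.0014 -0.001 ] j6 -0.549 F [-8.1 -1.2 10. ] M [-0.22  1.07  0.01] w 0.0127
```

```bash
python3 -m creep '[{"dp":[0,-1,-1],"angular":[0,0,0],"jaw":1},{"dp":[0,-1,-1],"angular":[0,0,0],"jaw":1},{"dp":[0,0,0],"angular":[0,0,0],"jaw":1}]'; python3 -m creep '[{"dp":[0,0,0.06],"angular":[0,0,0.05],"jaw":1},{"dp":[0,0,0.06],"angular":[0,0,0.05],"jaw":1},{"dp":[0,0,0.06],"angular":[0,0,0.05],"jaw":1},{"dp":[0,0,0.06],"angular":[0,0,0.05],"jaw":1}]' && python3 -c "
from h import *
togo(.5443,-.144,.064,1.73)"
```

```text
time_s: 10.85
tcp_pos: [0.5448, -0.1445, 0.0673]
tool_rot: [0.649, 0.761, 0.002, 0.002]
ft_force: [9.1, 0.0, -7.4]
gripper_width: 0.0127
gripper_force: 59.1
time_s: 11.25
tcp_pos: [0.5447, -0.1445, 0.067]
tool_rot: [0.722, 0.692, 0.002, 0.002]
ft_force: [7.3, -0.7, -5.3]
gripper_width: 0.0131
gripper_force: 59.1
t 11.25 tcp [ 0.5447 -0.1445  0.067 ] shift before turn [ 0.5 -0.5  3. ] after turn [ 0.6 -0.4  3. ] turn -0.202 tilt [ 0.005  -0.0007] j6 -0.349 F [ 7.3 -0.7 -5.3] M [-0.14 -1.29  0.02] w 0.0131
```

```bash
python3 -m creep '[{"dp":[0,0.9,0.7],"angular":[0,0,0.05],"jaw":1},{"dp":[0,0,0.07],"angular":[0,0,0.06],"jaw":1},{"dp":[0,0,0.07],"angular":[0,0,0.06],"jaw":1},{"dp":[0,0,0.07],"angular":[0,0,0.06],"jaw":1},{"dp":[0,0,0.07],"angular":[0,0,0.06],"jaw":1},{"dp":[0,0,0.07],"angular":[0,0,0.06],"jaw":1},{"dp":[0,0,0.07],"angular":[0,0,0.06],"jaw":1},{"dp":[0,0,0.07],"angular":[0,0,0.06],"jaw":1}]' >/dev/null&& python3 -c "
from h import *
togo(.5443,-.144,.064,1.73)"; python3 -m creep '[{"dp":[0,0,0.05],"angular":[0,0,0.04],"jaw":1},{"dp":[0,0,0.05],"angular":[0,0,0.04],"jaw":1}]' >/dev/null&& python3 -c "
from h import *
togo(.5443,-.144,.064,1.73)"; python3 -m creep '[{"dp":[0,0,0.05],"angular":[0,0,0.04],"jaw":1},{"dp":[0,0,0.05],"angular":[0,0,0.04],"jaw":1}]' >/dev/null&& python3 -c "
from h import *
togo(.5443,-.144,.064,1.73)"
```

```text
t 12.05 tcp [ 0.5449 -0.1445  0.0663] shift before turn [ 0.1 -0.8  2.3] after turn [ 0.6 -0.5  2.3] turn -0.673 tilt [ 0.0026 -0.0005] j6 0.122 F [ 3.3  0.5 -2.1] M [-0.06 -0.54  0.06] w 0.0129
t 12.25 tcp [ 0.5448 -0.1445  0.0662] shift before turn [ 0.1 -0.7  2.2] after turn [ 0.5 -0.4  2.2] turn -0.752 tilt [ 0.0024 -0.0004] j6 0.201 F [ 2.8 -0.2 -1. ] M [-0.07 -0.45  0.01] w 0.0129
t 12.45 tcp [ 0.5448 -0.1445  0.0661] shift before turn [ 0.  -0.7  2.1] after turn [ 0.5 -0.4  2.1] turn -0.832 tilt [ 0.0024 -0.0004] j6 0.281 F [ 3.3 -0.  -1.3] M [-0.04 -0.45  0.04] w 0.0128
```

```bash
cat > m.py <<'E'
from workcell import *
s=get_obs();print(round(s["time_s"],2),"j6",s["joints"][5].round(3),"j1",s["joints"][0].round(3),"Mz",round(s["wrist_torque"][2],3),s["ft_force"].round(1),s["tcp_pos"].round(4))
E
python3 -m creep '[{"dp":[0,0,0.05],"angular":[0,0,0.04],"jaw":1},{"dp":[0,0,0.05],"angular":[0,0,0.04],"jaw":1}]' >/dev/null; python3 m.py
python3 -m creep '[{"dp":[0,0,0.05],"angular":[0,0,0.04],"jaw":1},{"dp":[0,0,0.05],"angular":[0,0,0.04],"jaw":1}]' >/dev/null; python3 m.py
python3 -m creep '[{"dp":[0,0,0.05],"angular":[0,0,0.04],"jaw":1},{"dp":[0,0,0.05],"angular":[0,0,0.04],"jaw":1}]' >/dev/null; python3 m.py
python3 -m creep '[{"dp":[0,0,0.05],"angular":[0,0,0.04],"jaw":1},{"dp":[0,0,0.05],"angular":[0,0,0.04],"jaw":1}]' >/dev/null; python3 m.py
python3 -m creep '[{"dp":[0,0,0.05],"angular":[0,0,0.04],"jaw":1},{"dp":[0,0,0.05],"angular":[0,0,0.04],"jaw":1}]' >/dev/null; python3 m.py
```

```text
12.65 j6 0.361 j1 -0.391 Mz 0.061 [ 2.4  0.  -1.7] [ 0.5448 -0.1444  0.066 ]
12.85 j6 0.441 j1 -0.391 Mz 0.04 [ 2.6  0.1 -1.2] [ 0.5447 -0.1444  0.0659]
13.05 j6 0.521 j1 -0.391 Mz 0.043 [ 3.1  0.6 -1.7] [ 0.5447 -0.1444  0.0658]
13.25 j6 0.601 j1 -0.391 Mz 0.018 [ 2.5  1.  -1. ] [ 0.5447 -0.1444  0.0657]
13.45 j6 0.681 j1 -0.391 Mz 0.07 [ 2.4  0.3 -1.3] [ 0.5447 -0.1443  0.0656]
```

```bash
python3 -m creep '[{"dp":[0,0,0.05],"angular":[0,0,0.04],"jaw":1},{"dp":[0,0,0.05],"angular":[0,0,0.04],"jaw":1}]' >/dev/null; python3 m.py
python3 -m creep '[{"dp":[0,0,0.05],"angular":[0,0,0.04],"jaw":1},{"dp":[0,0,0.05],"angular":[0,0,0.04],"jaw":1}]' >/dev/null; python3 m.py
python3 -m creep '[{"dp":[0,0,0.05],"angular":[0,0,0.04],"jaw":1},{"dp":[0,0,0.05],"angular":[0,0,0.04],"jaw":1}]' >/dev/null; python3 m.py
python3 -m creep '[{"dp":[0,0,0.05],"angular":[0,0,0.04],"jaw":1},{"dp":[0,0,0.05],"angular":[0,0,0.04],"jaw":1}]' >/dev/null; python3 m.py
python3 -m creep '[{"dp":[0,0,0.05],"angular":[0,0,0.04],"jaw":1},{"dp":[0,0,0.05],"angular":[0,0,0.04],"jaw":1}]' >/dev/null; python3 m.py
```

```text
13.65 j6 0.761 j1 -0.391 Mz 0.097 [ 3.3  0.8 -0.8] [ 0.5447 -0.1443  0.0655]
13.85 j6 0.841 j1 -0.391 Mz 0.142 [ 2.5  0.9 -1.1] [ 0.5446 -0.1443  0.0654]
14.05 j6 0.921 j1 -0.391 Mz 0.034 [ 2.3  1.  -0.7] [ 0.5446 -0.1443  0.0653]
14.25 j6 1.001 j1 -0.391 Mz 0.051 [ 3.   1.2 -0.6] [ 0.5446 -0.1442  0.0652]
14.45 j6 1.081 j1 -0.391 Mz 0.005 [ 1.6  1.  -1.3] [ 0.5446 -0.1442  0.0651]
```

```bash
python3 -m creep '[{"dp":[0,0,0.05],"angular":[0,0,0.04],"jaw":1},{"dp":[0,0,0.05],"angular":[0,0,0.04],"jaw":1}]' >/dev/null; python3 m.py
python3 -m creep '[{"dp":[0,0,0.05],"angular":[0,0,0.04],"jaw":1},{"dp":[0,0,0.05],"angular":[0,0,0.04],"jaw":1}]' >/dev/null; python3 m.py
python3 -m creep '[{"dp":[0,0,0.05],"angular":[0,0,0.04],"jaw":1},{"dp":[0,0,0.05],"angular":[0,0,0.04],"jaw":1}]' >/dev/null; python3 m.py
python3 -m creep '[{"dp":[0,0,0.05],"angular":[0,0,0.04],"jaw":1},{"dp":[0,0,0.05],"angular":[0,0,0.04],"jaw":1}]' >/dev/null; python3 m.py
python3 -m creep '[{"dp":[0,0,0.05],"angular":[0,0,0.04],"jaw":1},{"dp":[0,0,0.05],"angular":[0,0,0.04],"jaw":1}]' >/dev/null; python3 m.py
```

```text
14.65 j6 1.161 j1 -0.391 Mz 0.072 [ 2.8  1.3 -0.8] [ 0.5446 -0.1442  0.065 ]
14.85 j6 1.241 j1 -0.391 Mz 0.031 [ 2.3  1.  -1.3] [ 0.5446 -0.1441  0.0649]
15.05 j6 1.321 j1 -0.391 Mz 0.049 [ 2.1  0.7 -1.1] [ 0.5446 -0.1441  0.0648]
15.25 j6 1.401 j1 -0.391 Mz 0.109 [ 2.6  1.  -1. ] [ 0.5446 -0.1441  0.0647]
15.45 j6 1.481 j1 -0.391 Mz 0.1 [ 2.2  1.4 -0.4] [ 0.5446 -0.144   0.0646]
```

```bash
python3 -m creep '[{"dp":[0,0,0.05],"angular":[0,0,0.04],"jaw":1},{"dp":[0,0,0.05],"angular":[0,0,0.04],"jaw":1}]' >/dev/null; python3 m.py
python3 -m creep '[{"dp":[0,0,0.05],"angular":[0,0,0.04],"jaw":1},{"dp":[0,0,0.05],"angular":[0,0,0.04],"jaw":1}]' >/dev/null; python3 m.py
python3 -m creep '[{"dp":[0,0,0.05],"angular":[0,0,0.04],"jaw":1},{"dp":[0,0,0.05],"angular":[0,0,0.04],"jaw":1}]' >/dev/null; python3 m.py
python3 -m creep '[{"dp":[0,0,0.05],"angular":[0,0,0.04],"jaw":1},{"dp":[0,0,0.05],"angular":[0,0,0.04],"jaw":1}]' >/dev/null; python3 m.py
python3 -m creep '[{"dp":[0,0,0.05],"angular":[0,0,0.04],"jaw":1},{"dp":[0,0,0.05],"angular":[0,0,0.04],"jaw":1}]' >/dev/null; python3 m.py
```

```text
15.65 j6 1.56 j1 -0.391 Mz 0.34 [1.7 0.8 0.1] [ 0.5446 -0.144   0.0645]
15.85 j6 1.64 j1 -0.391 Mz 0.388 [ 1.7  1.9 -0.2] [ 0.5446 -0.144   0.0644]
16.05 j6 1.72 j1 -0.391 Mz 0.364 [ 2.2  0.9 -0.6] [ 0.5446 -0.144   0.0644]
16.25 j6 1.8 j1 -0.391 Mz 0.414 [ 1.8  1.7 -0. ] [ 0.5447 -0.1439  0.0643]
16.45 j6 1.88 j1 -0.391 Mz 0.385 [ 2.8  0.8 -0.5] [ 0.5447 -0.1439  0.0642]
```

Contact was felt at j6 ≈ 1.49. The target is about 2.28, so 0.40 rad remains.

```bash
python3 -m creep '[{"dp":[0,0,0.05],"angular":[0,0,0.04],"jaw":1},{"dp":[0,0,0.05],"angular":[0,0,0.04],"jaw":1},{"dp":[0,0,0.05],"angular":[0,0,0.04],"jaw":1},{"dp":[0,0,0.05],"angular":[0,0,0.04],"jaw":1},{"dp":[0,0,0.05],"angular":[0,0,0.04],"jaw":1}]' >/dev/null; python3 m.py
python3 -m creep '[{"dp":[0,0,0.05],"angular":[0,0,0.04],"jaw":1},{"dp":[0,0,0.05],"angular":[0,0,0.04],"jaw":1},{"dp":[0,0,0.05],"angular":[0,0,0.04],"jaw":1},{"dp":[0,0,0.05],"angular":[0,0,0.04],"jaw":1},{"dp":[0,0,0.05],"angular":[0,0,0.04],"jaw":1}]'; python3 m.py
```

```text
16.95 j6 2.08 j1 -0.391 Mz 0.406 [2.7 2.3 0.8] [ 0.5448 -0.1438  0.0641]
time_s: 17.45
tcp_pos: [0.5448, -0.1438, 0.0639]
tool_rot: [0.852, -0.523, 0.001, -0.001]
ft_force: [1.9, 2.1, 0.8]
gripper_width: 0.0129
gripper_force: 60.4
17.45 j6 2.28 j1 -0.391 Mz 0.405 [1.9 2.1 0.8] [ 0.5448 -0.1438  0.0639]
```

```bash
python3 -m creep '[{"dp":[0,0,0],"angular":[0,0,0],"jaw":0.7},{"dp":[0,0,0],"angular":[0,0,0],"jaw":0.3},{"dp":[0,0,0],"angular":[0,0,0],"jaw":0.2},{"dp":[0,0,0],"angular":[0,0,0],"jaw":0.2},{"dp":[0,0,-15],"angular":[0,0,0],"jaw":0.2},{"dp":[0,0,-30],"angular":[0,0,0],"jaw":0.2},{"dp":[0,0,-30],"angular":[0,0,0],"jaw":0.2},{"dp":[0,0,-30],"angular":[0,0,0],"jaw":0.2},{"dp":[0,0,0],"angular":[0,0,0],"jaw":0.2},{"dp":[0,0,0],"angular":[0,0,0],"jaw":0.2}]'; python3 -c "
from h import *
p,d=grab_frame('wrist');m=camera_model('wrist');np.savez('pics/w6',d=d,K=m['camera_matrix'],E=m['extrinsics']);cv2.imwrite('pics/w6.png',p)
togo(.544,-.146,.16,1.73)"
```

```text
time_s: 18.45
tcp_pos: [0.5447, -0.1447, 0.1702]
tool_rot: [0.852, -0.523, 0.002, -0.0]
ft_force: [-0.5, -0.4, -0.4]
gripper_width: 0.0685
gripper_force: 0.0
t 18.5 tcp [ 0.5438 -0.1444  0.1684] shift before turn [1.5 0.6 8.4] after turn [-1.7 -0.1  8.4] turn -2.83 tilt [ 0.0001 -0.0001] j6 2.279 F [-0.6 -0.6 -0.4] M [0.05 0.   0.05] w 0.0684
```

View pics/w6.png

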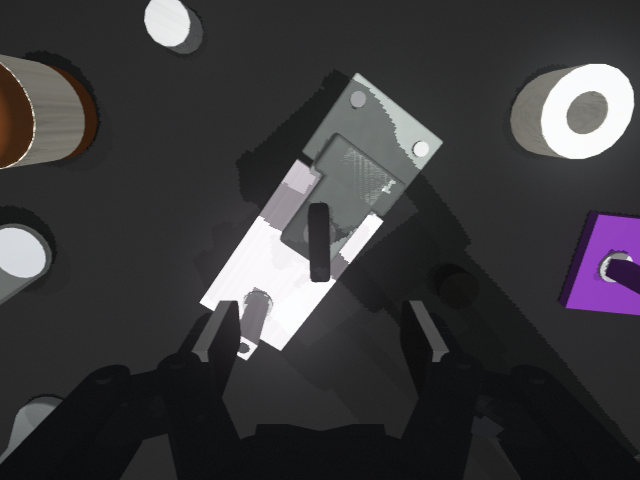

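The wrist view shows the foot still home, with its nose edge from (296,159) to (383,215) at the stop. The bar at (319,205–282) is still in line with the tool, so it did not slip, and the fingers are clear.

```bash
python3 -c "
from workcell import *
print(sign_off())"
```

```text
the job is handed in; nothing more can be done
None
```

I slid the foot home against the clamp's stop, turned the knob about 45° past the contact I felt, and let go. The last picture shows the foot still at the stop and the gripper clear; I handed the job in at about 18.5 s, but sign-off returned no verdict.

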